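# Find the loaded battery case for the drone

### The arm

A 7-joint arm with a two-finger parallel gripper is mounted at the origin on the work surface. World frame = base frame: x ahead of the robot, y to its left, z up, the work surface at z = 0. Lengths are in m, angles in rad, forces in N, time in s.
With the tool pointing down it reaches from about 0.425 to 0.925 m from the base axis. Payload 6.8 kg.
Tool frame: the origin (TCP) lies where the fingers leave the gripper's body, on its centre line; the fingertips stand 73 mm ahead of it and the grasp point (between the pads) lies 54 mm ahead of it; z points along the fingers, y is the direction in which the jaws open and shut (so a half turn about z gives the same grasp; the last joint's range is limited). The gripper opens to 85 mm and grips with 20 to 120 N. Pads are 22 mm wide; open, the fingers measure 114 mm over their backs; the gripper's body (76 mm by 85 mm) begins 54 mm behind the grasp point. The pads swing forward as they close: fully open they stand 13 mm farther back than shut.
Start: joints at [-1.392, 0.477, 0.022, 1.555, -0.011, 1.109, -0.083], TCP at [0.191, 0.647, 0.304] pointing down, gripper open.
Joint ranges: [-2.96, 2.96], [-0.34, 2.1], [-1.41, 1.46], [0.24, 2.44], [-1.37, 4.51], [0.17, 1.92], [-2.96, 2.96]. Speed limits (rad/s): [2.39, 2.39, 3.14, 3.14, 3.14, 3.14, 3.14].

### API

Orientations are given as a rotation vector (axis times angle).
In Python, from bench import r gives the robot as it stands.
- The arm moves only by the shell command python3 -m handwheel 'ROWS' [FORCE]. ROWS is JSON, a list that holds one entry, the list of rows, each a list of 7 numbers: the shift along the world's x, y, z in m, then the turn, a rotation vector about the world's x, y, z in rad, then the finger opening in m, from 0 to 0.0854. A call has 1 to 10 rows; each row shifts and turns the commanded pose from where the row before left it; what a row does not reach is not made up. A row lasts 1/12 s, in which the tool goes at most 41.7 mm and 7.16 degrees, less where a joint would pass 70% of its speed; a pose out of reach is approached as far as the arm can. A call is refused whole if a number of a shift passes 0.0417 or a number of a turn 0.125, either way. A call with a gripper value outside its range is refused whole. The fingers move at their own pace and stop on an object; FORCE is the grip in N (left out, the last holds). Time passes only in rows, so rows that do not move let the fingers close. It gives the time, the measured TCP pose, the force and the opening at its end, in the units of the state.
- r.get_obs(): the state, without advancing time (a new reading comes with each control period).
- r.grab_frame(name): name is "scene" or "top" or "wrist"; returns (picture, depth): 384x512x3 uint8, red, green, blue; 384x512 float32, m along the optical axis (not along the pixel's ray), 0 where there is no reading.
- r.get_calibration(name): a dict with "vertical_fov" (degrees; the focal length in pixels is half the picture's height over the tangent of half this angle, whatever the lens; pixels are square), "cx", "cy" (the principal point, pixels), "R" (3x3) and "t" (3): a world point X has camera coordinates R X + t; the wrist camera has in their place "T_tool_cam" (4x4, takes a point from camera to tool coordinates, whose origin is the TCP and whose axes are the flange's). Camera axes: x right, y down, z forward; pixel columns grow to the right and rows downward; lengths in m; the calibration is good to about 2 mm. The wrist camera is an equidistant fisheye: a pixel r from the principal point sees the ray r / f radians off the axis. A picture is of the moment at which its call begins: read the wrist's pose just before it. get_calibration takes no time and is no camera call.
- r.hand_in(): hands the job in, once; it reports no verdict.
Trained networks look in the newest picture that a camera, given by its name, has taken for a name from the list of things; names that differ only in an ending like _2 or _b are one class to them, and where a whole thing is asked for, a point or a joint stands for the part that bears it (a point fixed in the world has none). Each returns a list of dicts, best first, with "p" (0 to 1); they miss things now and then, are a little off and sometimes report something else, mostly with a low value. They report only what shows in the picture. A call takes as long as a camera call. They do not tell look-alikes from the thing itself.
- r.masks_of(label, camera): "pixels" (384x512 bool, what is visible of it) and "at" ([column, row] in pixels, amid what is visible of it).
The state is a dict: "clock": time; "joints": joint angles; "qvel": joint speeds; "tau": joint torques, N m; "tcp_pos": TCP position; "orientation": TCP orientation; "contact_force": force on the tool from outside, world axes, zero at the start; "moment": the same for the moment, N m; "grip_width": finger opening in m.
Only numpy, scipy, OpenCV 4.12 (cv2) and the standard library are available. Lean on these libraries where they do the work, as an engineer would, in place of code of your own. Each camera call takes 0.05 s, during which the arm holds its last target.

### The job

Three identical grey battery cases stand on the bench; only one is loaded and heavy, the other two are empty. Lift them to feel which is the heavy one and set it down, without dropping it, upright and lengthwise in the open tray on top of the drone on its bench stand. Leave the two empty cases standing where they were; any you lift, put back upright on its own spot.

Things in the scene. Friction and masses are not known exactly. Their poses are not given: they have to be found in the camera images.
- case_1: One of three identical-looking closed grey battery cases, 76 (x) x 50 (y) x 58 (z) mm, flat-sided, two small brass discs on the lid near one end, standing on the bench. Origin: centre of its underside; z up. Exactly one of the three is loaded (0.45 to 0.6 kg), two are empty (0.09 to 0.14 kg); which is loaded varies and cannot be seen. The filling may shift 2 mm inside.
- case_2: One of three identical-looking closed grey battery cases, 76 (x) x 50 (y) x 58 (z) mm, flat-sided, two small brass discs on the lid near one end, standing on the bench. Origin: centre of its underside; z up. Exactly one of the three is loaded (0.45 to 0.6 kg), two are empty (0.09 to 0.14 kg); which is loaded varies and cannot be seen. The filling may shift 2 mm inside.
- case_3: One of three identical-looking closed grey battery cases, 76 (x) x 50 (y) x 58 (z) mm, flat-sided, two small brass discs on the lid near one end, standing on the bench. Origin: centre of its underside; z up. Exactly one of the three is loaded (0.45 to 0.6 kg), two are empty (0.09 to 0.14 kg); which is loaded varies and cannot be seen. The filling may shift 2 mm inside.
- drone: Four-armed drone, no propellers, fixed on a low stand on the robot's left. On top an open black tray, grey rim: floor 85 mm above the origin, inside 100 (x) x 72 (y) mm, rim 8 mm high, 4 mm thick; a case fits only lengthwise (its x along the drone's x, either way). Origin: on the bench, straight below the tray's centre; z up. Motors stay below the tray; nothing rises above the rim.
Mind the look-alikes: they are no part of the job. What is shaped like the case_1 but orange or white is not meant.

How it is judged:
By the outcome, as a careful person would: the job done as asked, in the order asked, and still so for the second after the job is handed in, with the robot touching nothing.
It also fails if it takes over 58 s, if anything falls off the work surface, if the arm or the gripper's body presses on something with over 40 N, if the wrist force passes 120 N, or if a joint passes its speed limit or range.

## Working session

There is one attempt and no reset: what is moved stays moved. The work goes in short steps, Python scripts to look and compute and a shell command to move; the robot and the scene stay as the last step left them, time stands still between calls to the robot, and variables do not carry over. Pictures are saved under pics/ and viewed, and the job is handed in when it is done.

```bash
ls; mkdir -p pics; python3 - <<'E'
from bench import r
import cv2, numpy as np
print(r.get_obs())
for n in ["scene","top"]:
    p,d=r.grab_frame(n); cv2.imwrite(f"pics/{n}0.png",p[:,:,::-1]); np.savez(f"{n}0.npz",p=p,d=d)
    print(n,r.get_calibration(n))
for n in ["top"]:
  for l in ["case_1","drone"]:
    for i,m in enumerate(r.masks_of(l,n)):
        print(n,l,m["p"],m["at"],m["pixels"].sum()); np.save(f"m_{n}_{l}_{i}.npy",m["pixels"])
E
```

```text
pics
{'clock': 0.0, 'joints': array([-1.39209003,  0.47781795,  0.02232121,  1.55644929, -0.01152055,
        1.10930645, -0.08308181]), 'qvel': array([-0.00115023, -0.00175701, -0.00034221,  0.00252355,  0.0005548 ,
        0.0004094 ,  0.0008543 ]), 'tau': array([ 2.38128911e-05, -5.96457803e+01,  1.60783600e+00, -2.81192708e+01,
        1.24084359e-02,  9.52425442e-03,  1.90153071e-05]), 'tcp_pos': array([0.19081043, 0.64698793, 0.30291418]), 'orientation': array([-4.48876356e-01, -3.10920239e+00,  2.90124791e-03]), 'contact_force': array([-0.32307511,  0.39084026, -0.08796698]), 'moment': array([ 0.00833847, -0.0296891 ,  0.02742906]), 'grip_width': 0.08522493900242469}
scene {'vertical_fov': 43.03843849689432, 'cx': 259.8716442888587, 'cy': 189.15487624905086, 'R': array([[ 0.43183164,  0.90177098, -0.01818064],
       [ 0.49796303, -0.25516948, -0.82880719],
       [-0.75203341,  0.34885188, -0.55923887]]), 't': array([-0.16248402, -0.20428462,  1.4673302 ])}
top {'vertical_fov': 53.955275927230524, 'cx': 256.83382877010996, 'cy': 184.75146706120213, 'R': array([[-0.01616951, -0.99986427,  0.00316016],
       [-0.98412124,  0.01535603, -0.17683206],
       [ 0.17675954, -0.00596927, -0.98423596]]), 't': array([-0.01354911,  0.50046507,  0.85070591])}
top case_1 0.95 [339.8, 248.7] 892
top case_1 0.95 [405.4, 265.4] 997
top case_1 0.69 [314.6, 119.6] 909
top case_1 0.68 [382.4, 204.7] 980
top case_1 0.63 [294.0, 213.9] 762
top case_1 0.59 [242.3, 211.8] 771
top drone 0.87 [148.8, 174.0] 3672
```

View pics/top0.png

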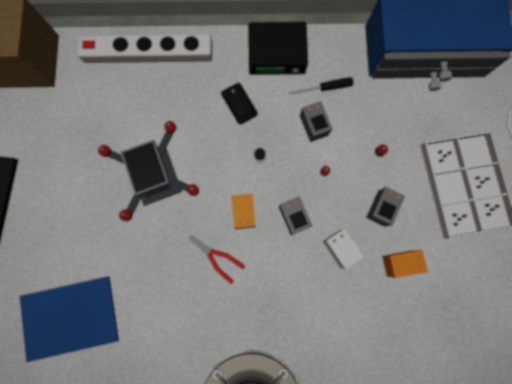

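View pics/scene0.png

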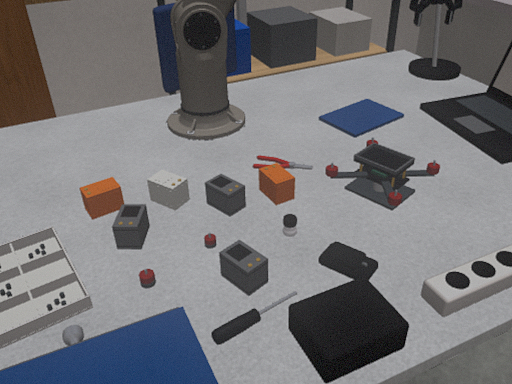

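The top view shows the grey cases near pixels (315,120), (385,206) and (295,214). The orange ones are at (243,211) and (405,264), the white one at (343,248), and the drone tray at (146,167). Next I'll work out poses from depth.

```bash
cat > h.py <<'E'
import numpy as np, cv2
from bench import r
def pts(cam,d):
    c=r.get_calibration(cam); f=192/np.tan(np.radians(c["vertical_fov"]/2))
    v,u=np.mgrid[0:384,0:512]
    X=np.stack([(u-c["cx"])/f*d,(v-c["cy"])/f*d,d],-1)
    W=(X-c["t"])@c["R"]   # R^T (X-t)
    W[d==0]=np.nan
    return W
def rect(P):
    (c,s,a)=cv2.minAreaRect((P[:,:2]*1000).astype(np.float32))
    if s[0]<s[1]: s=(s[1],s[0]); a+=90
    a=(a+90)%180-90
    return np.round(c,1),np.round(s,1),round(a,1)
E
python3 - <<'E'
from h import *
for cam in ["top","scene"]:
    z=np.load(cam+"0.npz"); W=pts(cam,z["d"])
    np.save(cam+"W.npy",W)
    if cam=="top":
        for n,(u,v) in dict(A=(315,120),B=(385,206),C=(295,214),oL=(243,211),oR=(405,264),w=(343,248)).items():
            m=np.zeros((384,512),bool); m[v-28:v+28,u-28:u+28]=1
            k=m&(W[...,2]>0.045)&(W[...,2]<0.075)
            P=W[k]; print(cam,n,k.sum(),rect(P),np.median(P[:,2]), P[:,:2].mean(0))
        m=np.zeros((384,512),bool); m[130:205,110:190]=1
        k=m&(W[...,2]>0.078)&(W[...,2]<0.11); P=W[k]; print("drone",k.sum(),rect(P),np.percentile(P[:,2],[5,50,95]))
    # top surfaces in scene: 
    if cam=="scene":
        for n,(u,v) in dict(A=(244,255),B=(131,215),C=(225,183),oL=(277,172),oR=(102,187),w=(168,178)).items():
            m=np.zeros((384,512),bool); m[v-28:v+28,u-28:u+28]=1
            k=m&(W[...,2]>0.05)&(W[...,2]<0.07)
            nb,l,st,c=cv2.connectedComponentsWithStats(k.astype(np.uint8))
            i=1+np.argmax(st[1:,4]); P=W[l==i]; print(cam,n,len(P),rect(P),np.median(P[:,2]))
        m=np.zeros((384,512),bool); m[135:190,345:425]=1
        k=m&(W[...,2]>0.08)&(W[...,2]<0.11); P=W[k]; print("drone",k.sum(),rect(P),np.percentile(P[:,2],[5,50,95]))
E
python3 - <<'E'
import cv2
p=cv2.imread("pics/top0.png")
cv2.imwrite("pics/topz.png",cv2.resize(p[90:240,90:430],(793,350),interpolation=cv2.INTER_CUBIC))
E
```

```text
top A 690 (array([ 660.2, -168.2]), array([76.7, 51.1]), 19.1) 0.05843658299127305 [ 0.65850997 -0.16739112]
top B 772 (array([ 445.1, -324.9]), array([77.2, 51. ]), -27.2) 0.058628747835209175 [ 0.44428039 -0.32352793]
top C 740 (array([ 426.8, -109.3]), array([76.2, 50.8]), 21.7) 0.05857087191770431 [ 0.42640043 -0.10888726]
top oL 717 (array([439.4,  12.7]), array([76.1, 50.2]), 5.0) 0.058773336658877615 [0.43866153 0.01266789]
top oR 817 (array([ 312.6, -359.8]), array([78.3, 50.5]), -81.2) 0.05856247549710425 [ 0.31233164 -0.35776937]
top w 788 (array([ 348.5, -217.3]), array([76.4, 50.9]), 31.7) 0.058820080555423 [ 0.34825495 -0.21651422]
drone 1745 (array([537.6, 233.9]), array([109.9,  80.5]), 20.5) [0.08291371 0.08598797 0.09423742]
scene A 935 (array([ 660. , -169.6]), array([79.4, 52.5]), 19.5) 0.05785152333510632
scene B 661 (array([ 445.1, -327.2]), array([79.9, 52.1]), -27.6) 0.057610220331610715
scene C 542 (array([ 427.2, -111.2]), array([81. , 53.7]), 21.4) 0.05771618853361829
scene oL 499 (array([439.5,  11.2]), array([81.5, 52.1]), 4.3) 0.05766574453236883
scene oR 546 (array([ 312.8, -361.3]), array([76. , 56.5]), -80.1) 0.057608873532000074
scene w 516 (array([ 349.6, -219.4]), array([79.2, 55.7]), 30.3) 0.05746208157365418
drone 1179 (array([519.8, 245.2]), array([133.7, 121.4]), 19.7) [0.08255224 0.08595845 0.09344871]
```

View pics/topz.png

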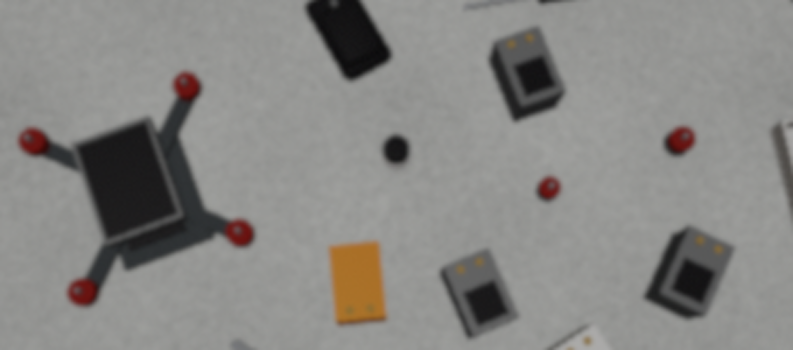

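Poses from the top camera agree with the scene camera to about 2 mm:

| Item | x (m) | y (m) | Angle |
|---|---|---|---|
| Case A | 0.660 | -0.169 | 19° |
| Case B | 0.445 | -0.326 | -27° |
| Case C | 0.427 | -0.110 | 21.5° |
| Tray | 0.538 | 0.233 | 20.5° |

I'll go to A first.

```bash
python3 -m handwheel '[[[0.0195,-0.034,0,0,0,0.026,0.085],[0.0195,-0.034,0,0,0,0.026,0.085],[0.0195,-0.034,0,0,0,0.026,0.085],[0.0195,-0.034,0,0,0,0.026,0.085],[0.0195,-0.034,0,0,0,0.026,0.085],[0.0195,-0.034,0,0,0,0.026,0.085],[0.0195,-0.034,0,0,0,0.026,0.085],[0.0195,-0.034,0,0,0,0.026,0.085],[0.0195,-0.034,0,0,0,0.026,0.085],[0.0195,-0.034,0,0,0,0.026,0.085]]]' 50
```

```text
clock: 1.03
tcp_pos: [0.3865, 0.3056, 0.304]
orientation: [0.04, 3.141, 0.001]
contact_force: [0.1, 0.6, 0.1]
grip_width: 0.085
```

```bash
python3 -m handwheel '[[[0.0195,-0.034,0,0,0,0.026,0.085],[0.0195,-0.034,0,0,0,0.026,0.085],[0.0195,-0.034,0,0,0,0.026,0.085],[0.0195,-0.034,0,0,0,0.026,0.085],[0.0195,-0.034,0,0,0,0.026,0.085],[0.0195,-0.034,0,0,0,0.026,0.085],[0.0195,-0.034,0,0,0,0.026,0.085],[0.0195,-0.034,0,0,0,0.026,0.085],[0.0195,-0.034,0,0,0,0.026,0.085],[0.0195,-0.034,0,0,0,0.026,0.085]]]' 
python3 -m handwheel '[[[0.0195,-0.034,-0.01,0,0,0.026,0.085],[0.0195,-0.034,-0.01,0,0,0.026,0.085],[0.0195,-0.034,-0.01,0,0,0.026,0.085],[0.0195,-0.034,-0.01,0,0,0.026,0.085],[0,0,-0.03,0,0,0,0.085],[0,0,-0.03,0,0,0,0.085],[0,0,0,0,0,0,0.085]]]' 
python3 - <<'E'
from h import *
from scipy.spatial.transform import Rotation as R
o=r.get_obs(); M=R.from_rotvec(o["orientation"]).as_matrix()
print(o["clock"],o["tcp_pos"],"xang",np.degrees(np.arctan2(M[1,0],M[0,0])),"tilt",M[:,2],o["joints"])
p,d=r.grab_frame("wrist"); cv2.imwrite("pics/w1.png",p[:,:,::-1])
E
```

```text
clock: 1.87
tcp_pos: [0.5815, -0.0343, 0.3039]
orientation: [-0.368, 3.12, 0.0]
contact_force: [0.5, 0.4, 0.5]
grip_width: 0.0851
clock: 2.45
tcp_pos: [0.6557, -0.1683, 0.1973]
orientation: [0.524, -3.087, -0.006]
contact_force: [-1.5, 1.3, -1.2]
grip_width: 0.085
2.45 [ 0.65569917 -0.16827434  0.19733373] xang -160.74043931328467 tilt [-0.01054723  0.00187814 -0.99994261] [-0.04930335  0.60520125  0.30216659  1.64901319 -0.21234566  0.93067134
  2.23846328]
```

View pics/w1.png

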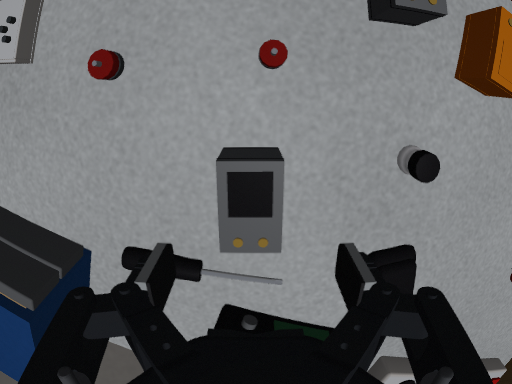

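Case A is centred between the open fingers (lid around pixel (250,200)), and the yaw matches at 19.3°. I'll descend, with a clear gap to the screwdriver below.

```bash
python3 -m handwheel '[[[0.001,0,-0.035,0,0,0,0.085],[0,0,-0.035,0,0,0,0.085],[0,0,-0.025,0,0,0,0.085],[0,0,-0.015,0,0,0,0.085],[0,0,0,0,0,0,0.085],[0,0,0,0,0,0,0.085]]]' 

```

```text
clock: 3.0
tcp_pos: [0.6607, -0.1684, 0.0953]
orientation: [-0.528, 3.096, -0.001]
contact_force: [1.0, -0.6, 1.0]
grip_width: 0.0853
```

```bash
python3 -m handwheel '[[[0,0,-0.005,0,0,0,0.085],[0,0,0,0,0,0,0.03],[0,0,0,0,0,0,0.03],[0,0,0,0,0,0,0.03],[0,0,0,0,0,0,0.03],[0,0,0,0,0,0,0.03],[0,0,0,0,0,0,0.03]]]' 50
python3 -c "
from bench import r
o=r.get_obs();print(o['contact_force'],o['tau'],o['tcp_pos'],o['grip_width'])"
```

```text
clock: 3.58
tcp_pos: [0.6607, -0.1689, 0.0902]
orientation: [-0.527, 3.095, -0.001]
contact_force: [0.1, 0.0, 5.7]
grip_width: 0.0498
[0.13835282 0.04552112 5.74593537] [-3.82812563e-03 -6.15919876e+01  6.59855247e+00 -1.91072112e+01
 -1.85024942e-02 -2.54494054e-01 -8.90340598e-03] [ 0.66072295 -0.16885195  0.09022488] 0.049764252924659566
```

```bash
python3 -m handwheel '[[[0,0,0.008,0,0,0,0.03],[0,0,0.012,0,0,0,0.03],[0,0,0.012,0,0,0,0.03],[0,0,0.008,0,0,0,0.03],[0,0,0,0,0,0,0.03],[0,0,0,0,0,0,0.03],[0,0,0,0,0,0,0.03],[0,0,0,0,0,0,0.03]]]' 
python3 -m handwheel '[[[0,0,0,0,0,0,0.03]]]'
```

```text
clock: 4.25
tcp_pos: [0.6595, -0.1683, 0.1283]
orientation: [0.527, -3.096, -0.001]
contact_force: [0.8, -0.6, -1.3]
grip_width: 0.0494
clock: 4.33
tcp_pos: [0.6595, -0.1684, 0.1282]
orientation: [0.527, -3.096, -0.001]
contact_force: [-0.5, -0.9, -0.5]
grip_width: 0.0495
```

```bash
python3 - <<'E'
from h import *
p,d=r.grab_frame("wrist"); cv2.imwrite("pics/w2.png",p[:,:,::-1])
o=r.get_obs(); print(o["contact_force"])
p,d=r.grab_frame("scene"); cv2.imwrite("pics/s2.png",p[:,:,::-1])
o=r.get_obs(); print(o["contact_force"])
E
```

```text
[ 0.23756925 -0.36738875 -1.39044994]
[-0.04003818  0.18632609 -0.66591141]
```

View pics/w2.png

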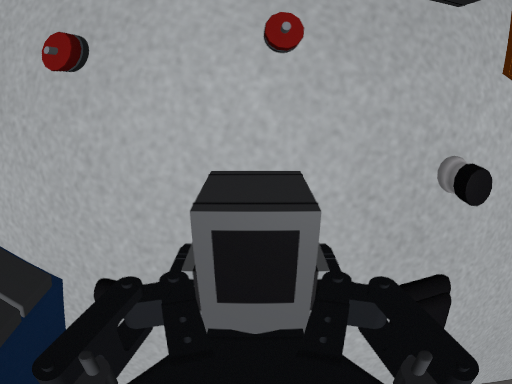

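View pics/s2.png

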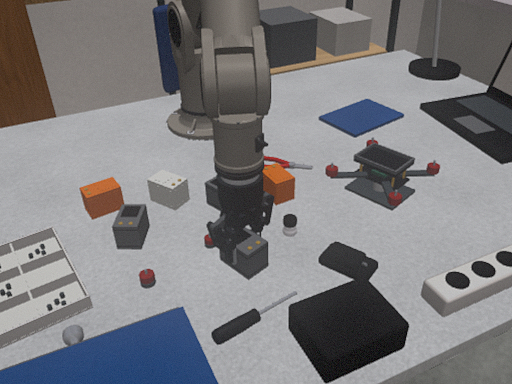

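Case A is in the air and the mean force is about -1 N, so it's empty. I'll set it back on its spot.

```bash
python3 -m handwheel '[[[0,0,-0.012,0,0,0,0.03],[0,0,-0.012,0,0,0,0.03],[0,0,-0.009,0,0,0,0.03],[0,0,-0.004,0,0,0,0.03],[0,0,-0.002,0,0,0,0.03],[0,0,0,0,0,0,0.03],[0,0,0,0,0,0,0.03]]]'
```

```text
clock: 5.02
tcp_pos: [0.6588, -0.1682, 0.0902]
orientation: [0.527, -3.094, -0.003]
contact_force: [-7.3, 3.4, 11.3]
grip_width: 0.0496
```

```bash
python3 -m handwheel '[[[0,0,0.0,0,0,0,0.06],[0,0,0,0,0,0,0.085],[0,0,0,0,0,0,0.085],[0,0,0,0,0,0,0.085],[0,0,0.02,0,0,0,0.085],[0,0,0.04,0,0,0,0.085],[0,0,0.04,0,0,0,0.085],[0,0,0.04,0,0,0,0.085],[0,0,0,0,0,0,0.085]]]'
python3 - <<'E'
from h import *
print(r.get_obs()["tcp_pos"])
p,d=r.grab_frame("wrist"); cv2.imwrite("pics/w3.png",p[:,:,::-1])
E
```

```text
clock: 5.77
tcp_pos: [0.6638, -0.1702, 0.2389]
orientation: [-0.524, 3.084, -0.008]
contact_force: [1.3, -1.0, 1.0]
grip_width: 0.0852
[ 0.66383238 -0.1702493   0.23888534]
```

View pics/w3.png

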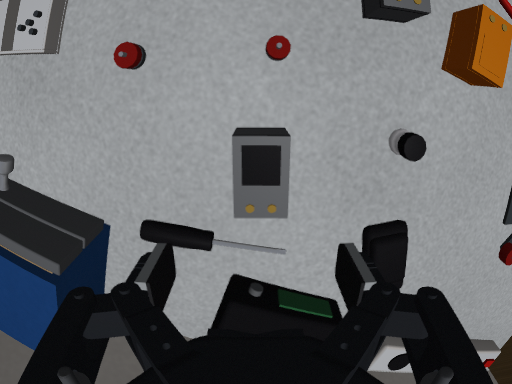

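Case A stands upright again where it was, lid around pixel (262,175). Next is case C.

```bash
python3 -m handwheel '[[[-0.0333,0.0084,0,0,0,0.006,0.085],[-0.0333,0.0084,0,0,0,0.006,0.085],[-0.0333,0.0084,0,0,0,0.006,0.085],[-0.0333,0.0084,0,0,0,0.006,0.085],[-0.0333,0.0084,0,0,0,0.006,0.085],[-0.0333,0.0084,0,0,0,0.005,0.085],[-0.0333,0.0084,-0.02,0,0,0.005,0.085],[0,0,-0.03,0,0,0,0.085],[0,0,0,0,0,0,0.085],[0,0,0,0,0,0,0.085]]]'
python3 - <<'E'
from h import *
from scipy.spatial.transform import Rotation as R
o=r.get_obs(); M=R.from_rotvec(o["orientation"]).as_matrix()
print(o["clock"],o["tcp_pos"],"xang",np.degrees(np.arctan2(M[1,0],M[0,0])),"tilt",M[:,2],o["joints"])
p,d=r.grab_frame("wrist"); cv2.imwrite("pics/w4.png",p[:,:,::-1])
E
```

```text
clock: 6.65
tcp_pos: [0.4262, -0.1097, 0.179]
orientation: [0.588, -3.083, -0.001]
contact_force: [0.5, -0.1, -0.6]
grip_width: 0.0851
6.65 [ 0.42619264 -0.10966175  0.17904972] xang -158.3864500586779 tilt [-3.31320919e-03 -1.49312314e-04 -9.99994500e-01] [-0.15250375  0.28416021  0.30458798  2.22508657 -0.13787872  0.65264303
  2.19866449]
```

View pics/w4.png

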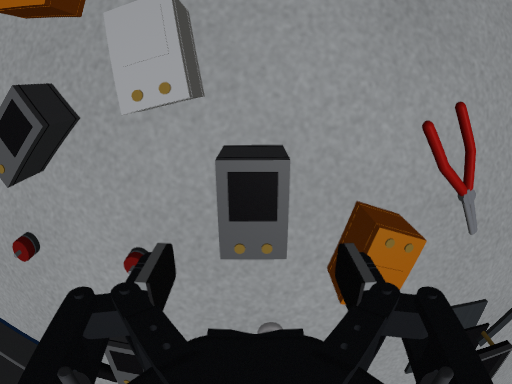

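Case C is centred (lid around (252,205)), yaw 21.6°. The orange case clears the fingers by about 17 mm. Descending and gripping.

```bash
python3 -m handwheel '[[[0,0,-0.035,0,0,0,0.08],[0,0,-0.03,0,0,0,0.08],[0,0,-0.018,0,0,0,0.08],[0,0,-0.006,0,0,0,0.08],[0,0,0,0,0,0,0.08],[0,0,0,0,0,0,0.08]]]' 
python3 -m handwheel '[[[0,0,0,0,0,0,0.03],[0,0,0,0,0,0,0.03],[0,0,0,0,0,0,0.03],[0,0,0,0,0,0,0.03],[0,0,0,0,0,0,0.03],[0,0,0,0,0,0,0.03]]]' 50
```

```text
clock: 7.2
tcp_pos: [0.4282, -0.1102, 0.0918]
orientation: [-0.588, 3.085, -0.001]
contact_force: [0.1, -0.2, 0.6]
grip_width: 0.08
clock: 7.7
tcp_pos: [0.4278, -0.1099, 0.0922]
orientation: [-0.588, 3.083, -0.001]
contact_force: [-0.7, -0.2, 6.5]
grip_width: 0.0493
```

```bash
python3 -m handwheel '[[[0,0,0.008,0,0,0,0.03],[0,0,0.012,0,0,0,0.03],[0,0,0.012,0,0,0,0.03],[0,0,0.008,0,0,0,0.03],[0,0,0,0,0,0,0.03],[0,0,0,0,0,0,0.03],[0,0,0,0,0,0,0.03],[0,0,0,0,0,0,0.03]]]' 
python3 -m handwheel '[[[0,0,0,0,0,0,0.03]]]'
python3 -m handwheel '[[[0,0,0,0,0,0,0.03]]]'
python3 -m handwheel '[[[0,0,0,0,0,0,0.03]]]'
python3 - <<'E'
from h import *
p,d=r.grab_frame("wrist"); cv2.imwrite("pics/w5.png",p[:,:,::-1])
o=r.get_obs(); print(o["contact_force"])
E
```

```text
clock: 8.37
tcp_pos: [0.4265, -0.1096, 0.1305]
orientation: [0.589, -3.085, -0.0]
contact_force: [0.3, 0.3, -1.3]
grip_width: 0.0495
clock: 8.45
tcp_pos: [0.4265, -0.1097, 0.1304]
orientation: [0.589, -3.085, -0.0]
contact_force: [-0.0, -0.1, -2.0]
grip_width: 0.0495
clock: 8.53
tcp_pos: [0.4266, -0.1097, 0.1305]
orientation: [0.589, -3.085, -0.0]
contact_force: [0.3, 0.9, -0.6]
grip_width: 0.0498
clock: 8.62
tcp_pos: [0.4266, -0.1098, 0.1306]
orientation: [0.589, -3.085, -0.0]
contact_force: [-0.5, 0.1, -0.3]
grip_width: 0.0495
[ 0.11317125  0.14428939 -0.80948859]
```

View pics/w5.png

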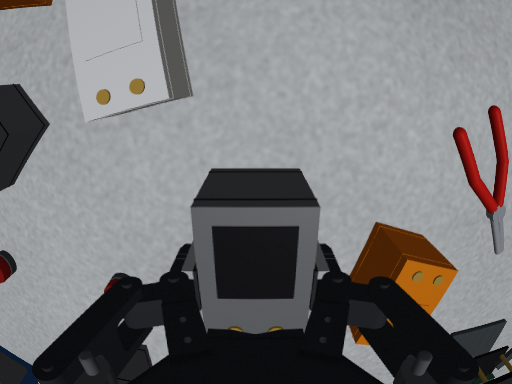

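Case C is held off the bench at about -1 N, so it's empty too. I'll put it back and go on to B.

```bash
python3 -m handwheel '[[[0,0,-0.012,0,0,0,0.03],[0,0,-0.012,0,0,0,0.03],[0,0,-0.009,0,0,0,0.03],[0,0,-0.004,0,0,0,0.03],[0.001,0,-0.002,0,0,0,0.03],[0,0,0,0,0,0,0.03],[0,0,0,0,0,0,0.03]]]'
```

```text
clock: 9.25
tcp_pos: [0.4264, -0.1097, 0.0922]
orientation: [0.588, -3.083, -0.002]
contact_force: [-5.9, 1.0, 10.2]
grip_width: 0.0495
```

```bash
python3 -m handwheel '[[[0,0,0.0,0,0,0,0.06],[0,0,0,0,0,0,0.08],[0,0,0,0,0,0,0.08],[0,0,0,0,0,0,0.08],[0,0,0.02,0,0,0,0.08],[0,0,0.04,0,0,0,0.08],[0,0,0.04,0,0,0,0.08],[0,0,0.04,0,0,0,0.08],[0,0,0,0,0,0,0.08]]]'
python3 - <<'E'
from h import *
print(r.get_obs()["tcp_pos"])
p,d=r.grab_frame("wrist"); cv2.imwrite("pics/w6.png",p[:,:,::-1])
E
```

```text
clock: 10.0
tcp_pos: [0.4313, -0.1106, 0.2384]
orientation: [-0.586, 3.075, -0.004]
contact_force: [2.2, -0.5, 0.6]
grip_width: 0.08
[ 0.4312963 -0.1106383  0.2383805]
```

View pics/w6.png

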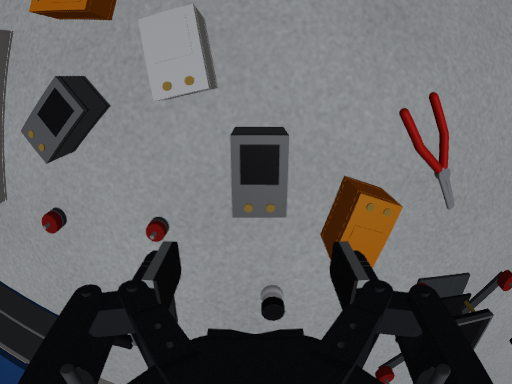

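Case C is back upright. On to case B, turning -49°.

```bash
python3 -m handwheel '[[[0.002,-0.027,-0.006,0,0,-0.1067,0.085],[0.002,-0.027,-0.006,0,0,-0.1067,0.085],[0.002,-0.027,-0.006,0,0,-0.1067,0.085],[0.002,-0.027,-0.006,0,0,-0.1067,0.085],[0.002,-0.027,-0.006,0,0,-0.1067,0.085],[0.002,-0.027,-0.006,0,0,-0.1067,0.085],[0.002,-0.027,-0.006,0,0,-0.1067,0.085],[0.002,-0.027,-0.006,0,0,-0.1067,0.085],[0,0,0,0,0,0,0.085],[0,0,0,0,0,0,0.085]]]'
python3 - <<'E'
from h import *
from scipy.spatial.transform import Rotation as R
o=r.get_obs(); M=R.from_rotvec(o["orientation"]).as_matrix()
print(o["clock"],o["tcp_pos"],"xang",np.degrees(np.arctan2(M[1,0],M[0,0])),"tilt",M[:,2],o["joints"])
p,d=r.grab_frame("wrist"); cv2.imwrite("pics/w7.png",p[:,:,::-1])
E
```

```text
clock: 10.88
tcp_pos: [0.4427, -0.3267, 0.1824]
orientation: [-0.743, -3.049, 0.001]
contact_force: [0.5, -0.0, 0.4]
grip_width: 0.0847
10.8833 [ 0.44273627 -0.32671494  0.1823653 ] xang 152.59580890242097 tilt [-3.07218710e-03 -2.02856344e-05 -9.99995281e-01] [ 0.09402521  0.47622649  0.55130059  1.98958086 -0.34897542  0.77164251
  1.94241411]
```

View pics/w7.png

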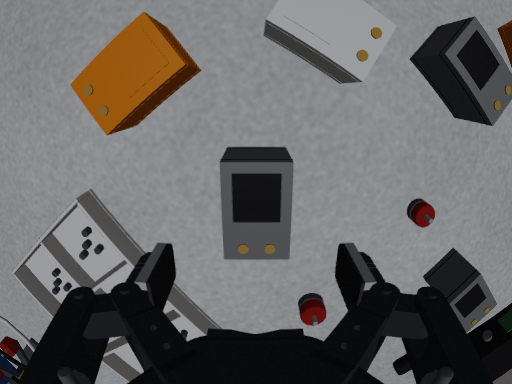

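Case B is centred (lid around (257,205)). I'll check the finger footprints against the sorter box and the red knob in the stored depth map.

```bash
python3 - <<'E'
import numpy as np
for cam in ["topW","sceneW"]:
    W=np.load(cam+".npy").reshape(-1,3); W=W[np.isfinite(W[:,0])]
    a=np.radians(-27.4); q=(W[:,:2]-[0.444,-0.3265])*1000
    x=q@[np.cos(a),np.sin(a)]; y=q@[-np.sin(a),np.cos(a)]
    k=(abs(x)<45)&(abs(y)<110)&(W[:,2]>0.008)&~((abs(x)<43)&(abs(y)<30))
    for s in (1,-1):
        kk=k&(y*s>0); print(cam,s,kk.sum(), (y[kk]*s).min() if kk.any() else None)
        kk&=abs(x)<20
        print("  finger strip", (y[kk]*s).min() if kk.any() else None)
E
```

```text
topW 1 0 None
  finger strip None
topW -1 0 None
  finger strip None
sceneW 1 0 None
  finger strip None
sceneW -1 0 None
  finger strip None
```

```bash
python3 -m handwheel '[[[0.001,0,-0.035,0,0,0,0.085],[0,0,-0.03,0,0,0,0.085],[0,0,-0.02,0,0,0,0.085],[0,0,-0.006,0,0,0,0.085],[0,0,0,0,0,0,0.085],[0,0,0,0,0,0,0.085]]]' 
python3 -m handwheel '[[[0,0,0,0,0,0,0.03],[0,0,0,0,0,0,0.03],[0,0,0,0,0,0,0.03],[0,0,0,0,0,0,0.03],[0,0,0,0,0,0,0.03],[0,0,0,0,0,0,0.03]]]' 60
python3 -m handwheel '[[[0,0,0.008,0,0,0,0.03],[0,0,0.012,0,0,0,0.03],[0,0,0.012,0,0,0,0.03],[0,0,0.008,0,0,0,0.03],[0,0,0,0,0,0,0.03],[0,0,0,0,0,0,0.03],[0,0,0,0,0,0,0.03],[0,0,0,0,0,0,0.03]]]' 
python3 -m handwheel '[[[0,0,0,0,0,0,0.03]]]'
python3 -m handwheel '[[[0,0,0,0,0,0,0.03]]]'
python3 - <<'E'
from h import *
p,d=r.grab_frame("wrist"); cv2.imwrite("pics/w8.png",p[:,:,::-1])
o=r.get_obs(); print(o["contact_force"])
E
```

```text
clock: 11.43
tcp_pos: [0.4452, -0.3252, 0.0935]
orientation: [0.739, 3.053, 0.001]
contact_force: [-0.1, -0.5, 0.7]
grip_width: 0.0848
clock: 11.93
tcp_pos: [0.4455, -0.3264, 0.0943]
orientation: [0.741, 3.051, -0.001]
contact_force: [-0.2, 0.6, 7.5]
grip_width: 0.0494
clock: 12.6
tcp_pos: [0.4445, -0.3254, 0.1324]
orientation: [-0.741, -3.052, -0.001]
contact_force: [0.1, -0.8, -5.6]
grip_width: 0.0495
clock: 12.68
tcp_pos: [0.4445, -0.3255, 0.1324]
orientation: [-0.741, -3.052, -0.0]
contact_force: [-0.7, 0.1, -4.6]
grip_width: 0.0494
clock: 12.77
tcp_pos: [0.4446, -0.3256, 0.1325]
orientation: [-0.741, -3.052, -0.0]
contact_force: [-0.5, 0.2, -4.7]
grip_width: 0.0489
[ 0.04321536  0.7108553  -4.29060599]
```

View pics/w8.png

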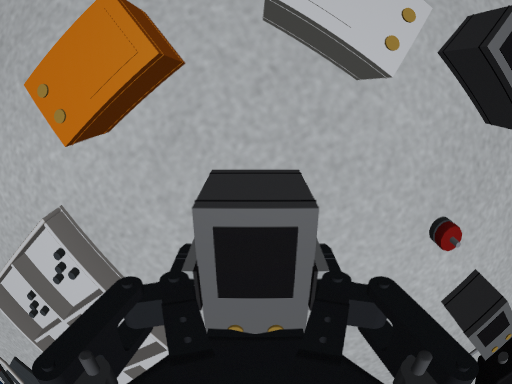

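About -5 N, so B is the loaded one (roughly 0.5 kg). I'll carry it to the tray: raise first, then 20 lateral rows turning +48°.

```bash
python3 -m handwheel '[[[0,0,0.015,0,0,0,0.03],[0,0,0.03,0,0,0,0.03],[0,0,0.035,0,0,0,0.03],[0,0.01,0.03,0,0,0,0.03],[0.0046,0.02,0.015,0,0,0.0418,0.03],[0.0046,0.028,0.003,0,0,0.0418,0.03],[0.0046,0.028,0,0,0,0.0418,0.03],[0.0046,0.028,0,0,0,0.0418,0.03],[0.0046,0.028,0,0,0,0.0418,0.03],[0.0046,0.028,0,0,0,0.0418,0.03]]]'
python3 -m handwheel '[[[0.0046,0.028,0,0,0,0.0418,0.03],[0.0046,0.028,0,0,0,0.0418,0.03],[0.0046,0.028,0,0,0,0.0418,0.03],[0.0046,0.028,0,0,0,0.0418,0.03],[0.0046,0.028,0,0,0,0.0418,0.03],[0.0046,0.028,0,0,0,0.0418,0.03],[0.0046,0.028,0,0,0,0.0418,0.03],[0.0046,0.028,0,0,0,0.0418,0.03],[0.0046,0.028,0,0,0,0.0418,0.03],[0.0046,0.028,0,0,0,0.0418,0.03]]]'
```

```text
clock: 13.65
tcp_pos: [0.4721, -0.1545, 0.2608]
orientation: [-0.351, -3.122, -0.0]
contact_force: [1.1, 0.3, -4.0]
grip_width: 0.0491
clock: 14.48
tcp_pos: [0.5182, 0.1253, 0.2607]
orientation: [0.304, -3.126, 0.0]
contact_force: [-0.1, -0.8, -4.9]
grip_width: 0.0491
```

```bash
python3 -m handwheel '[[[0.0046,0.028,0,0,0,0.0418,0.03],[0.0046,0.024,0,0,0,0.0418,0.03],[0.0046,0.012,0,0,0,0.0418,0.03],[0.003,0.005,0,0,0,0.0418,0.03],[0,0,0,0,0,0,0.03],[0,0,0,0,0,0,0.03],[0,0,0,0,0,0,0.03]]]'
python3 - <<'E'
from h import *
from scipy.spatial.transform import Rotation as R
o=r.get_obs(); M=R.from_rotvec(o["orientation"]).as_matrix()
print(o["clock"],o["tcp_pos"],"xang",np.degrees(np.arctan2(M[1,0],M[0,0])),"tilt",M[:,2],o["contact_force"],o["grip_width"])
p,d=r.grab_frame("wrist"); cv2.imwrite("pics/w9.png",p[:,:,::-1])
E
```

```text
clock: 15.07
tcp_pos: [0.5351, 0.1916, 0.2606]
orientation: [0.557, -3.091, 0.001]
contact_force: [-0.5, -0.3, -4.9]
grip_width: 0.0494
15.0667 [0.53510808 0.19155519 0.26062408] xang -159.56470981386028 tilt [-7.85440147e-04 -1.09991031e-03 -9.99999087e-01] [-0.50821725 -0.26315946 -4.8857698 ] 0.049412253110309085
```

View pics/w9.png

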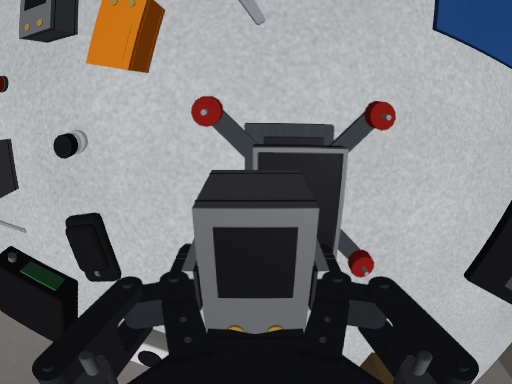

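The yaw is aligned. The remaining shift is about (+0.0025, +0.0415), then I'll come down to just above the rim and look.

```bash
python3 -m handwheel '[[[0.0012,0.018,0,0,0,0,0.03],[0.0013,0.018,0,0,0,0,0.03],[0,0.0055,-0.01,0,0,0,0.03],[0,0,-0.025,0,0,0,0.03],[0,0,-0.02,0,0,0,0.03],[0,0,-0.005,0,0,0,0.03],[0,0,0,0,0,0,0.03],[0,0,0,0,0,0,0.03],[0,0,0,0,0,0,0.03]]]'
python3 - <<'E'
from h import *
from scipy.spatial.transform import Rotation as R
o=r.get_obs(); M=R.from_rotvec(o["orientation"]).as_matrix()
print(o["clock"],o["tcp_pos"],"xang",np.degrees(np.arctan2(M[1,0],M[0,0])))
for c in ["wrist","scene"]:
    p,d=r.grab_frame(c); cv2.imwrite(f"pics/{c}10.png",(p if c=="wrist" else cv2.resize(p[90:260,290:500],(788,600) if 0 else (740,599),interpolation=cv2.INTER_CUBIC))[:,:,::-1])
E
```

```text
clock: 15.87
tcp_pos: [0.5386, 0.2345, 0.2022]
orientation: [-0.56, 3.089, 0.001]
contact_force: [0.6, 0.4, -4.6]
grip_width: 0.0495
15.8667 [0.53862527 0.23454824 0.20215022] xang -159.4429604291066
```

View pics/wrist10.png

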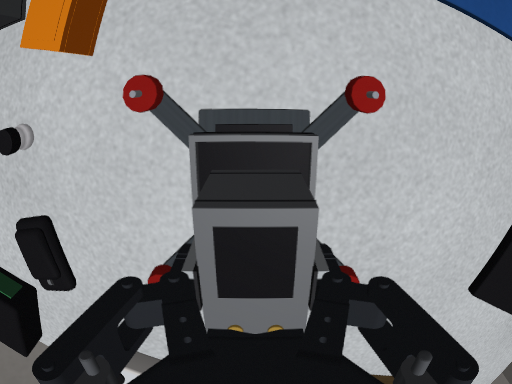

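View pics/scene10.png

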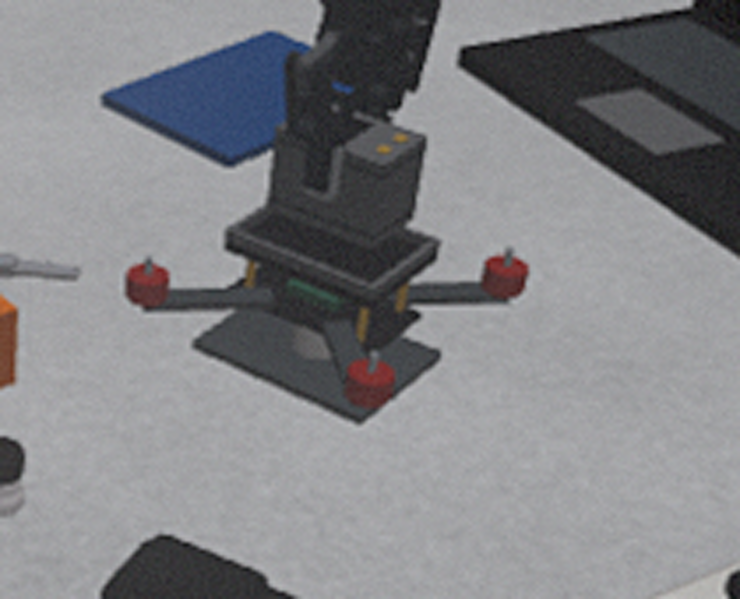

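The case hangs centred over the tray: in the wrist view the tray edges are at columns 190 and 318 and the case is between 193 and 318. Lowering gently.

```bash
python3 -m handwheel '[[[0,0,-0.008,0,0,0,0.03],[0,0,-0.007,0,0,0,0.03],[0,0,-0.004,0,0,0,0.03],[0,0,-0.001,0,0,0,0.03],[0,0,0,0,0,0,0.03],[0,0,0,0,0,0,0.03]]]'
python3 -m handwheel '[[[0,0,-0.001,0,0,0,0.03],[0,0,-0.001,0,0,0,0.03],[0,0,0,0,0,0,0.03],[0,0,0,0,0,0,0.03]]]'
```

```text
clock: 16.47
tcp_pos: [0.5378, 0.2347, 0.1807]
orientation: [0.562, -3.091, 0.0]
contact_force: [0.3, -0.6, -4.4]
grip_width: 0.0491
clock: 16.8
tcp_pos: [0.538, 0.2348, 0.1794]
orientation: [-0.562, 3.09, 0.0]
contact_force: [-1.9, -0.7, -1.0]
grip_width: 0.0494
```

Contact is just beginning (the load has dropped from -4.5 to -1 N). Another 1 mm or so until it's seated.

```bash
python3 -m handwheel '[[[0,0,-0.001,0,0,0,0.03],[0,0,0,0,0,0,0.03],[0,0,0,0,0,0,0.03]]]'
```

```text
clock: 17.05
tcp_pos: [0.538, 0.2348, 0.1794]
orientation: [-0.562, 3.09, 0.001]
contact_force: [-5.1, -2.0, 8.9]
grip_width: 0.0493
```

```bash
python3 -m handwheel '[[[0,0,0,0,0,0,0.055],[0,0,0,0,0,0,0.065],[0,0,0,0,0,0,0.08],[0,0,0,0,0,0,0.08],[0,0,0.01,0,0,0,0.08],[0,0,0.03,0,0,0,0.08],[0,0,0.04,0,0,0,0.08],[0,0,0.04,0,0,0,0.08],[0,0,0,0,0,0,0.08],[0,0,0,0,0,0,0.08]]]'
python3 -m handwheel '[[[0,-0.02,0,0,0,0,0.08],[0,-0.04,0,0,0,0,0.08],[0,-0.04,0,0,0,0,0.08],[0,-0.04,0,0,0,0,0.08],[0,-0.04,0,0,0,0,0.08],[0,-0.02,0,0,0,0,0.08],[0,0,0,0,0,0,0.08]]]'
python3 - <<'E'
from h import *
for c in ["scene","wrist","top"]:
    p,d=r.grab_frame(c); 
    if c!="wrist":np.savez(f"{c}9.npz",p=p,d=d)
    cv2.imwrite(f"pics/{c}11.png",p[:,:,::-1])
E
```

```text
clock: 17.88
tcp_pos: [0.5391, 0.2352, 0.3014]
orientation: [-0.56, 3.085, 0.004]
contact_force: [-0.4, 1.1, -0.6]
grip_width: 0.0802
clock: 18.47
tcp_pos: [0.5368, 0.0283, 0.2972]
orientation: [0.548, -3.091, 0.004]
contact_force: [-0.1, 0.5, 0.3]
grip_width: 0.0798
```

View pics/scene11.png

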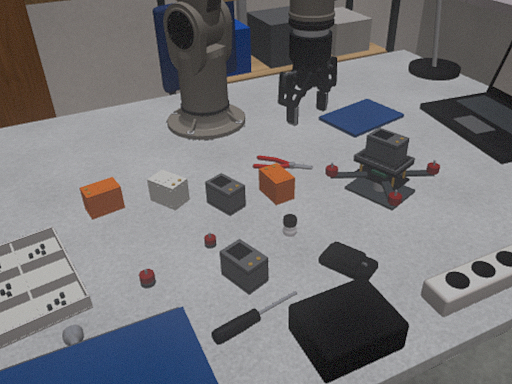

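View pics/top11.png

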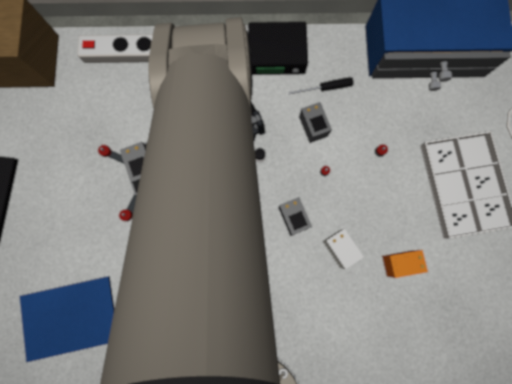

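The heavy case sits upright in the tray at scene pixel (386,148), and A and C stand in place. I'll check the numbers against the tray and the original spots.

```bash
python3 - <<'E'
from h import *
for cam,pos in [("top",dict(A=(315,120),C=(295,214))),("scene",dict(A=(244,255),C=(225,183)))]:
    z=np.load(cam+"9.npz"); W=pts(cam,z["d"])
    for n,(u,v) in pos.items():
        m=np.zeros((384,512),bool); m[v-28:v+28,u-28:u+28]=1
        k=m&(W[...,2]>0.05)&(W[...,2]<0.07)
        nb,l,st,c=cv2.connectedComponentsWithStats(k.astype(np.uint8)); i=1+np.argmax(st[1:,4]); print(cam,n,rect(W[l==i]))
    if cam=="scene":
        m=np.zeros((384,512),bool); m[115:175,355:420]=1
        k=m&(W[...,2]>0.132)&(W[...,2]<0.16); P=W[k]
        A=np.c_[P[:,:2]-P[:,:2].mean(0),np.ones(len(P))]; s=np.linalg.lstsq(A,P[:,2],rcond=None)[0]
        print("lid",len(P),rect(P),np.median(P[:,2]),"slope",s[:2])
        k=m&(W[...,2]>0.089)&(W[...,2]<0.096); print("rim",rect(W[k]),k.sum())
E
```

```text
top A (array([ 658.4, -166.6]), array([76.7, 51.2]), 19.6)
top C (array([ 425.2, -108.1]), array([76.5, 50.1]), 21.9)
scene A (array([ 657.7, -167.5]), array([79.9, 52.8]), 20.2)
scene C (array([ 425.5, -109.9]), array([79.9, 52.2]), 22.1)
lid 571 (array([537.5, 234.2]), array([78.3, 56.8]), 22.3) 0.14276549528937948 slope [-0.05877775  0.0700334 ]
rim (array([537.6, 231.6]), array([110.1,  82.3]), 20.9) 328
```

```bash
python3 - <<'E'
from h import *
z=np.load("scene9.npz"); W=pts("scene",z["d"])
a=np.radians(20.5); q=(W[...,:2]-[.5376,.2339])*1000
x=q@[np.cos(a),np.sin(a)]; y=q@[-np.sin(a),np.cos(a)]
k=(abs(x)<32)&(abs(y)<19)&(W[...,2]>0.12); 
A=np.c_[x[k],y[k],np.ones(k.sum())]; print(k.sum(),np.linalg.lstsq(A,W[k][:,2]*1000,rcond=None)[0])
print(r.get_obs()["clock"],r.get_obs()["qvel"].round(3))
r.hand_in()
E
```

```text
240 [-9.01697429e-03  1.14113955e-02  1.43487646e+02]
18.6167 [-0.021  0.003 -0.017 -0.008  0.     0.002 -0.   ]
the job is handed in; nothing more can be done
```

The loaded case is standing upright and lengthwise in the drone's tray, and I handed the job in at 18.6 s on the clock. No verdict is reported.

- **Finding the heavy one:** I lifted all three cases. The ones at (0.660, -0.169) and (0.427, -0.110) pulled about -1 N, so they are empty. The one at (0.445, -0.326) pulled about -5 N, so it is the loaded one.
- **In the tray:** I lowered the loaded case until it rested on the tray floor, then opened the fingers. Its lid is at 143 mm, as expected. It is level to about 0.01 mm per mm, within 3 mm of the tray's centre and about 1–2° off the tray's direction.
- **Empty cases:** both are back upright on their own spots, about 2–3 mm and under 1° from where they started.
- **Checks that disagreed:** a first slope fit on the loaded case's lid gave about 0.06–0.07, which would mean a tilt. That fit probably took in points from the case's side walls. Repeating it on the lid's interior showed it flat.
- **Not confirmed from above:** the arm hid part of the drone in the last top view, so the final tray check rests on the scene camera alone.

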